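# Set the depth stop to a pine part and lock it

## Robot

A 6-joint arm with a two-finger parallel gripper is mounted at the origin on a cart in front of the work surface, level with it; the furniture and walls round the work are solid. World frame = base frame: x ahead of the robot, y to its left, z up, the work surface at z = 0. Lengths are in m, angles in rad, forces in N, time in s.
With the tool pointing down it reaches from about 0.325 to 0.9 m from the base axis. Payload 6.1 kg.
Tool frame: the origin (TCP) lies at the very end of the fingers, on their centre line; the grasp point (between the pads) lies ctrl.grip_point_offset behind it (ctrl.grip_point_offset is the distance from the TCP to the grasp point, in m); z points along the fingers, y is the line along which they close (so a half turn about z gives the same grasp; the last joint's range is limited). The gripper opens to 85 mm and grips with 20 to 120 N. Pads are 22 mm wide; open, the fingers measure 114 mm over their backs; the gripper's body (76 mm by 85 mm) begins 54 mm behind the grasp point. The pads swing forward as they close: fully open they stand 13 mm farther back than shut.
Start: joints at [1.126, 0.22, 1.526, -0, 1.395, -0.126], TCP at [0.196, 0.594, 0.231] pointing down, gripper open.
Joint ranges: [-2.98, 2.98], [-0.91, 2.08], [0.09, 2.57], [-1.24, 4.39], [0.2, 2.65], [-2.68, 2.68]. Speed limits (rad/s): [2.57, 2.57, 3.01, 3.14, 3.14, 3.14].

## Interface

Orientations are given as a 3x3 rotation matrix whose columns are the frame's x, y, z axes.
In Python, from cell import ctrl, solver, sense, grab_frame, camera_model gives the robot as it stands. Calls block until the motion is done:
- ctrl.reach(position, orientation): joint-space move of the TCP to a pose.
- ctrl.movel(position, ori=None, feed=0.15, max_force=None): straight line of the TCP; ori=None keeps the orientation; feed is the mean speed in m/s. With max_force (N) it stops when the force on the tool has changed by that much, and returns True; else False.
- ctrl.move_j(angles): joint-space move.
- ctrl.gripper_open() and ctrl.close(): open the fingers fully, or close them until they stop; the grip force is fixed at half the most.
- ctrl.hold(seconds).
- solver.inverse_kinematics(position, orientation): joint angles nearest the present ones, or None.
- sense(): the state.
- grab_frame(name): name is "scene" or "top" or "wrist"; returns the picture (420x560x3 uint8, red, green, blue); there is no depth.
- camera_model(name): a dict with "fx", "fy", "cx", "cy" (pixels), "world_from_camera" (4x4, takes a point from camera to world coordinates). Camera axes: x right, y down, z forward; pixel columns grow to the right and rows downward; lengths in m; the calibration is good to about 2 mm. A picture is of the moment at which its call begins: read the wrist's pose just before it. camera_model takes no time and is no camera call; for the wrist camera it gives the pose at the moment of the call.
A pose or a line that the arm cannot do raises ctrl.PlanningError and nothing moves.
- ctrl.job_done(): hands the job in; it is judged then, once.
The state is a dict: "time": time; "joint_pos": joint angles; "joint_velocities": joint speeds; "tau": joint torques, N m; "tool_pos": TCP position; "eef_rot": TCP orientation; "contact_force": force on the tool from outside, world axes, zero at the start; "moment": the same for the moment, N m; "gripper_width": finger opening in m; "finger_force": force on a finger pad.
Only numpy, scipy, OpenCV 4.12 (cv2) and the standard library are available. Lean on these libraries where they do the work, as an engineer would, in place of code of your own. Each camera call takes 0.05 s, during which the arm holds its last target. There are 200 camera calls.

## Task

Slide the pine block along the channel of the stand until it is fully home against the end stop. Then lower the stop rod until its tip touches the top of the block, pressing gently, and lock it by swinging the red clamp lever fully over to its closed end. Leave the other tools on the bench where they are.

Things in the scene. Friction and masses are not known exactly. Their poses are not given: they have to be found in the camera images.
- stand: depth-stop stand fixed to the bench: grey metal plate 150 x 270 x 12 mm, steel column, blue arm. Origin on the bench surface under the stop rod's axis, z up. Plate: x -52 to 98, y -210 to 60 mm. A channel runs along y, centred on x = 0: floor 12 mm above the bench, 64 mm wide between two dark rails with tops 22 mm above the bench
- channel_end (a point): middle of the face of the dark end stop that closes the channel at its +y end, at floor level: x = 0, y = +28, z = 12 mm of the stand. The end stop is 84 mm wide and 30 mm high above the floor, and faces the stand's -y
- collar (a point): centre of the top of the arm's round collar, 40 mm across, through which the stop rod slides, 145 mm above the bench. The arm is 30 mm high (underside 115 mm above the bench) and 36 mm wide and reaches back (stand's +x) to the column 68 mm behind, whose top is 158 mm above the bench
- part_center (a point): centre (half-way up) of the loose pine block, 60 x 110 x 40 mm (x, y, z), about 0.12 kg, which lies in the channel with its 110 mm along the stand's y (its axes are those of the stand), short of the end stop. Home against the end stop its centre is at y = -27 mm of the stand. The -y end can be pushed; nothing stands beside it
- stop_knob (a point): centre of the top face of the black knob, 36 mm across and 22 mm high, at the upper end of the stop rod; press here to lower the rod. The top face is 135 mm above the rod's tip
- stop_tip (a point): centre of the brass lower tip (14 mm across) of the vertical stop rod
- stop_rod (a joint): travel of the stop rod in m: 0 raised, grows as it is lowered, to 0.075 at most. Stiff fit: sliding it takes about 4 N at slow speed, and it stays where it is left
- lever_pivot (a point): pivot of the clamp lever: vertical axis on the front of the arm, at the middle of the lever's height, 132 mm above the bench, at x = -34 mm, y = 0 of the stand
- lever_end (a point): centre of the ball (20 mm) at the free end of the red clamp lever, 80 mm from the pivot. The bar is 12 mm wide and 14 mm high and lies level; nothing is under it down to the rail
- clamp_lever (a joint): angle of the clamp lever in rad: 0 open, pointing along -x of the stand; it swings level, clockwise seen from above, to 1.57 closed, pointing along +y of the stand, where it meets its limit. Friction: about 2 N at the ball; it stays where it is left
- caliper: bystander: digital caliper lying near the bench edge, 59 x 200 x 11 mm, origin under its middle
- tape_roll: bystander: roll of masking tape lying flat, 102 mm across, 25 mm high, origin under its middle
- screwdriver_b: bystander: blue screwdriver, 24 x 190 x 25 mm, origin under its middle
- pliers: bystander: blue pliers, 60 x 169 x 14 mm, origin under their middle
- hex_set: bystander: black hex key holder, 30 x 105 x 19 mm, origin under its middle
- try_square: bystander: try square with a wooden stock, 161 x 105 x 14 mm, origin under its middle
Mind the look-alikes: they are no part of the job. What is shaped like the part that bears part_center but turquoise is not meant.

How it is judged:
On the way, in this order (a step that is already met when the one before it is completed fails the run):
1. the pine block is fully home against the end stop, flat in the channel (y of part_center in the frame of stand above -0.0295 m and z of part_center in the frame of stand below 0.035 m), for 0.2 s.
2. the tip of the stop rod touches the top of the block (z of stop_tip in the frame of part_center below 0.0212 m and y of part_center in the frame of stand above -0.0295 m), for 0.2 s.
3. the clamp lever is swung fully to its closed end (value of joint clamp_lever above 1.4 rad), for 0.2 s.
At the end, for the whole second after the job is handed in: the pine block lies flat in the channel within 2.5 mm of the end stop, the tip of the stop rod is on top of it (gap under 1.2 mm), the clamp lever is at 1.4 rad or more of its 1.57, and the block is at rest (all of step 2 and z of part_center in the frame of stand below 0.035 m and value of joint clamp_lever above 1.4 rad and linear speed of part below 0.01 m/s); the robot touches nothing.
It fails at once if the stop rod is pressed on the block with more than 40 N (contact force between stop_rod and part above 40 N).
It fails at once if a bystander (caliper, tape roll, screwdriver, pliers, hex key holder, try square) is moved more than 30 mm (distance of any of caliper, tape_roll, screwdriver_b, pliers, hex_set, try_square from where it was at the start of the episode above 0.03 m).
It also fails if it takes over 56 s, if anything falls off the work surface, if the arm or the gripper's body presses on something with over 40 N, if the wrist force passes 120 N, or if a joint passes its speed limit or range.

## Working session

There is one attempt and no reset: what is moved stays moved. The work goes in short steps, each a Python script; the robot and the scene stay as the last script left them, time stands still between calls to the robot, and variables do not carry over. Pictures are saved under pics/ and viewed, at most 10 in all, crops included, and the job is handed in when it is done.

```bash
mkdir -p pics; python3 - <<'E'
from cell import *
import cv2,numpy as np
for n in("scene","top"):
    cv2.imwrite(f"pics/{n}0.png",grab_frame(n)[:,:,::-1]); m=camera_model(n); print(n,m["fx"],m["cx"],m["cy"],np.round(m["world_from_camera"],3).tolist())
s=sense();print(s["time"],s["tool_pos"],np.round(s["eef_rot"],3).tolist(),ctrl.grip_point_offset,s["gripper_width"])
E
```

```text
scene 535.0503915619329 282.0670787337209 209.74362172268502 [[0.867, -0.313, 0.387, -0.196], [-0.498, -0.517, 0.697, -1.305], [-0.018, -0.797, -0.604, 1.25], [0.0, 0.0, 0.0, 1.0]]
top 455.1675034307504 275.38465767401703 209.050813594588 [[0.454, -0.811, 0.37, 0.045], [-0.891, -0.418, 0.178, -0.233], [0.011, -0.41, -0.912, 1.289], [0.0, 0.0, 0.0, 1.0]]
0.1 [0.19565882 0.59298742 0.23029076] [[-0.95, 0.313, -0.001], [0.313, 0.95, -0.002], [0.0, -0.002, -1.0]] 0.0187 0.0855503735848969
```

View pics/scene0.png

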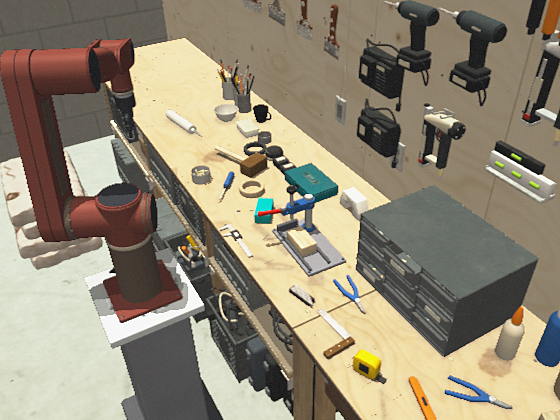

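View pics/top0.png

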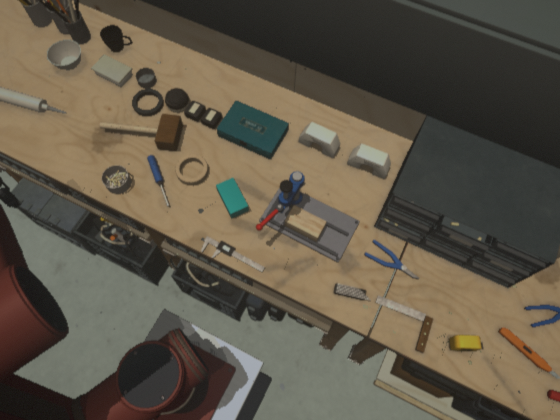

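The stand is near (305,222) in top and (308,245) in scene. The red lever points towards the robot, and the turquoise decoy block is at (232,197) in top. I'll crop closer.

```bash
python3 - <<'E'
import cv2
a=cv2.imread("pics/top0.png")[160:270,230:370]; b=cv2.imread("pics/scene0.png")[175:285,225:365]
cv2.imwrite("pics/crop0.png",cv2.vconcat([cv2.resize(x,None,fx=5,fy=2.7*5/5 if 0 else 5,interpolation=cv2.INTER_CUBIC) for x in (a,)]))
cv2.imwrite("pics/crop1.png",cv2.resize(b,None,fx=5,fy=5,interpolation=cv2.INTER_CUBIC))
E
```

```text
(no output)
```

View pics/crop0.png

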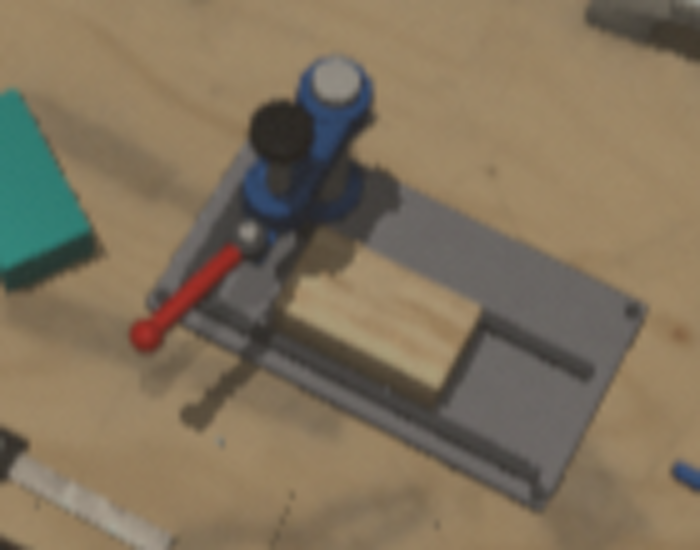

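View pics/crop1.png

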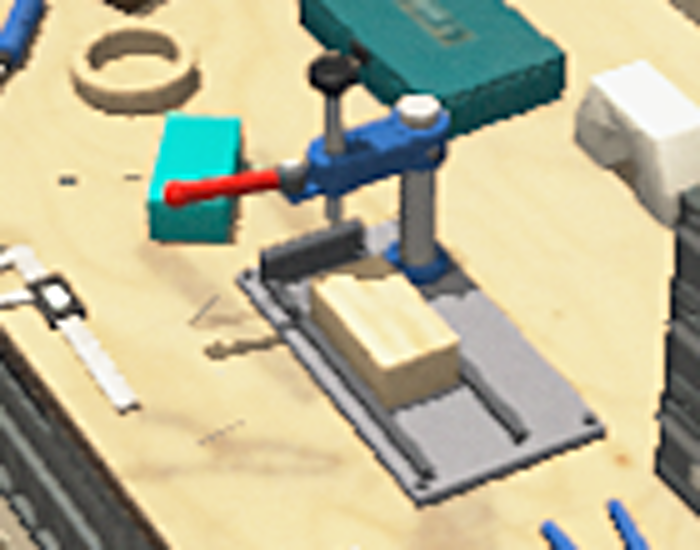

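```bash
cat > h.py <<'E'
from cell import *
import cv2,numpy as np
from scipy.optimize import least_squares
def proj(m,P):
    T=np.linalg.inv(m["world_from_camera"]); p=T[:3,:3]@P+T[:3,3]
    return np.array([m["fx"]*p[0]/p[2]+m["cx"],m["fy"]*p[1]/p[2]+m["cy"]])
def Rz(a): c,s=np.cos(a),np.sin(a); return np.array([[c,-s,0],[s,c,0],[0,0,1.]])
E
cat > fit.py <<'E'
from h import *
def pts(yb,kz):
    return dict(A=(-52,-210,12),B=(98,-210,12),C=(-52,60,12),ball=(-114,0,132),col=(68,0,158),knob=(0,0,kz),
     b1=(-30,yb-55,52),b2=(30,yb-55,52),b3=(-30,yb+55,52))
obs={"top":dict(A=(540,500),B=(645,310),C=(152,303),ball=(146,335),col=(337,78),knob=(283,122),b1=(437,392),b2=(482,318),b3=(285,310)),
"scene":dict(A=(418,495),B=(606,430),C=(240,278),ball=(175,193),col=(419,105),knob=(333,66),b1=(392,372),b2=(458,340),b3=(312,282))}
off={"top":(230,160),"scene":(225,175)}
M={n:camera_model(n) for n in obs}
def f(x):
    r=[];P=pts(x[3]*1000,x[4]*1000)
    for n in obs:
        for k,o in obs[n].items():
            w=Rz(x[2])@(np.array(P[k])/1000)+[x[0],x[1],0]
            r+=list(proj(M[n],w)-(np.array(o)/5-.4+off[n]))
    return r
best=min((least_squares(f,[.45,.1,a,-.08,.25],loss="soft_l1") for a in (-1.5,-.5,.5,1.5)),key=lambda r:r.cost)
print(best.x,best.cost); print(np.round(np.reshape(best.fun,(-1,2)),1).tolist())
E
python3 fit.py
```

```text
[ 0.55795231 -0.01620459 -0.05684046 -0.07624761  0.21316576] 22.657661790494856
[[-0.5, 2.6], [0.9, -0.1], [-1.9, -1.1], [5.3, 3.7], [0.1, -0.1], [-0.5, 0.6], [1.2, 0.5], [1.8, -1.1], [-1.3, -0.8], [-1.1, 0.0], [-0.1, -1.3], [-1.0, -2.2], [2.2, 2.7], [0.3, -0.5], [0.1, -0.4], [-1.3, -0.5], [0.9, 0.5], [-0.1, -0.7]]
```

```bash
sed -i 's/def pts(yb,kz):/def pts(yb,kz,th):/; s/ball=(-114,0,132)/ball=(-34-80*np.cos(th),80*np.sin(th),132)/; s/x\[4\]\*1000)/x[4]*1000,x[5])/; s/-.08,.25\]/-.08,.25,0]/' fit.py; python3 fit.py; python3 - <<'E'
from h import *
for p,a in (((.55,-.24,.3),-1.57),((.55,-.2,.1),-1.57)):
    for b in(0,np.pi/2):
        R=Rz(b)@np.diag([1,-1,-1.]); print(p,b,solver.inverse_kinematics(np.array(p),R))
m=camera_model("wrist"); s=sense(); T=m["world_from_camera"]
print("cam in tool", np.round(s["eef_rot"].T@(T[:3,3]-s["tool_pos"]),3), np.round(s["eef_rot"].T@T[:3,:3],3).tolist(),m["fx"])
E
```

```text
[ 0.55675344 -0.01786804 -0.04627672 -0.07444249  0.21508362  0.26445861] 11.126432462463468
[[0.4, 2.7], [1.3, -0.3], [-1.6, -0.3], [-0.1, 0.1], [0.2, 0.4], [-0.1, 0.9], [1.3, 0.5], [1.7, -1.3], [-1.4, -0.5], [-0.5, 0.4], [0.3, -1.3], [-1.1, -1.7], [0.4, -0.2], [0.2, -0.3], [0.1, -0.5], [-1.2, -0.5], [0.9, 0.4], [-0.3, -0.6]]
(0.55, -0.24, 0.3) 0 [-5.42815500e-01  1.25226249e-01  1.50635925e+00 -4.44089210e-16
  1.51000716e+00  1.02798083e+00]
(0.55, -0.24, 0.3) 1.5707963267948966 [-5.42815500e-01  1.25226249e-01  1.50635925e+00 -4.44089210e-16
  1.51000716e+00 -5.42815500e-01]
(0.55, -0.2, 0.1) 0 [-4.83483102e-01  2.54663657e-01  1.74524039e+00 -4.44089210e-16
  1.14168861e+00  1.08731322e+00]
(0.55, -0.2, 0.1) 1.5707963267948966 [-4.83483102e-01  2.54663657e-01  1.74524039e+00 -4.44089210e-16
  1.14168861e+00 -4.83483102e-01]
cam in tool [ 0.074 -0.    -0.142] [[0.001, -0.955, -0.297], [1.0, 0.0, 0.002], [-0.002, -0.297, 0.955]] 314.0754169570726
```

```bash
cat >> h.py <<'E'
S=[0.5568,-0.0179,-0.0463]
def W(x,y,z): return Rz(S[2])@np.array([x,y,0])/1000+[S[0],S[1],z/1000]
def RT(b=0): return Rz(S[2]+b)@np.diag([1,-1,-1.])
E
python3 - <<'E'
from h import *
p=sense()["tool_pos"]; ctrl.movel([p[0],p[1],.38],feed=.3)
ctrl.reach(W(0,-190,320),RT()); ctrl.close()
ctrl.movel(W(-10,-160,240),feed=.25); ctrl.hold(.3)
m=camera_model("wrist"); cv2.imwrite("pics/w1.png",grab_frame("wrist")[:,:,::-1])
np.save("w1.npy",m["world_from_camera"]); print(m); print(sense()["time"],sense()["gripper_width"],sense()["tool_pos"])
P=dict(A=(-52,-210,12),B=(98,-210,12),C=(-52,60,12),col=(68,0,158),b1=(-30,-129,52),b2=(30,-129,52),b3=(-30,-19,52),rail1=(-32,-130,22),knob=(0,0,215),piv=(-34,0,139))
for k,v in P.items(): print(k,proj(m,W(*v)).round())
E
```

```text
{'fx': 314.0754169570726, 'fy': 314.0754169570726, 'cx': 279.0176111526491, 'cy': 213.56220307881415, 'world_from_camera': array([[-4.58619644e-02, -9.54617506e-01, -2.94282344e-01,
         6.17011519e-01],
       [-9.98947744e-01,  4.37407095e-02,  1.37896783e-02,
        -1.82342677e-01],
       [-2.91749820e-04,  2.94605106e-01, -9.55619038e-01,
         3.83524873e-01],
       [ 0.00000000e+00,  0.00000000e+00,  0.00000000e+00,
         1.00000000e+00]])}
5.425 0.0004671638558348914 [ 0.54002734 -0.17791493  0.24132826]
A [318. 218.]
B [323.  88.]
C [101. 217.]
col [ 44. 116.]
b1 [250. 210.]
b2 [248. 155.]
b3 [150. 210.]
rail1 [253. 204.]
knob [ -1. 240.]
piv [ 87. 243.]
```

View pics/w1.png

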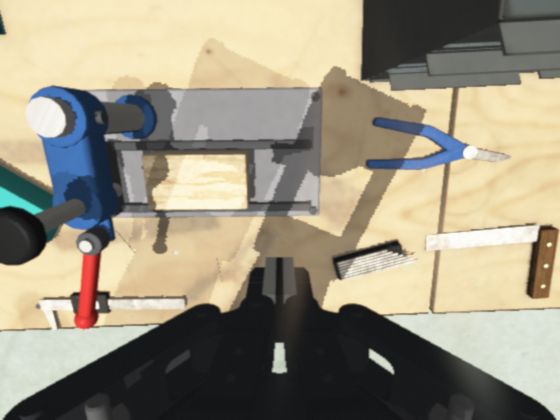

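The wrist view confirms the fit to within a few px: plate corners at (321,213) and (321,88), column top (48,117), block corners (248,209) and (247,153), pivot (91,241), ball (86,321). I'll refine with those and push.

```bash
cat > fit2.py <<'E'
from h import *
m=camera_model("wrist"); m["world_from_camera"]=np.load("w1.npy")
def f(x):
    P=[((-52,-210,12),(321,214)),((98,-210,12),(321,88)),((68,0,158),(48,117)),((-30,x[3]*1000-55,52),(248,210)),((30,x[3]*1000-55,52),(247,153)),
       ((-34,0,141),(91,242)),((0,0,x[4]*1000),(13,238)),((-34-80*np.cos(x[5]),80*np.sin(x[5]),132),(85,322))]
    return np.ravel([proj(m,Rz(x[2])@(np.array(a)/1000)+[x[0],x[1],0])-o for a,o in P])
r=least_squares(f,[*S,-.075,.215,.2],loss="soft_l1");print(r.x.round(4),r.fun.reshape(-1,2).round(1).tolist())
E
python3 fit2.py
```

```text
[ 0.5558 -0.0213 -0.0335 -0.0693  0.2096  0.3076] [[0.4, 2.2], [4.2, -1.7], [-0.3, 0.6], [0.7, -0.9], [-0.6, 0.9], [-0.9, 3.4], [-0.2, -0.4], [0.2, -4.5]]
```

```bash
sed -i 's/^S=.*/S=[0.556,-0.0195,-0.040]/' h.py; python3 - <<'E'
from h import *
ctrl.reach(W(0,-178,150),RT()); print(ctrl.movel(W(0,-178,28),feed=.1,max_force=8))
print(ctrl.movel(W(0,-120,28),feed=.06,max_force=10), sense()["tool_pos"],sense()["contact_force"])
print(ctrl.movel(W(0,-75,28),feed=.03,max_force=10))
s=sense();print(s["time"],s["contact_force"],Rz(-S[2])@(s["tool_pos"]-W(0,0,0)))
m=camera_model("wrist"); cv2.imwrite("pics/w2.png",grab_frame("wrist")[:,:,::-1])
E
```

```text
False
False [ 0.55125262 -0.13961229  0.02804517] [ 0.53768164 -0.18885178  0.88097638]
True
9.2917 [ 0.00724858 -3.5153687   1.92445449] [ 0.00037468 -0.09418412  0.02819916]
```

View pics/w2.png

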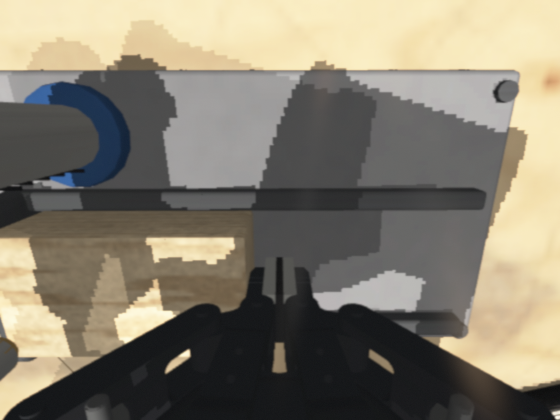

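The finger stopped against the block's end near (255,270), at y≈-94, which fits a 12 mm finger half-thickness. I'll press a little more firmly to confirm it's home, then back off and look from the scene camera.

```bash
python3 - <<'E'
from h import *
print(ctrl.movel(W(0,-75,28),feed=.02,max_force=18))
s=sense();print(s["time"],s["contact_force"],Rz(-S[2])@(s["tool_pos"]-W(0,0,0)))
ctrl.movel(W(0,-130,28),feed=.1); ctrl.movel(W(0,-150,260),feed=.25)
a=grab_frame("scene")[175:285,225:365,::-1];b=grab_frame("top")[160:270,230:370,::-1]
cv2.imwrite("pics/s2.png",cv2.resize(cv2.hconcat([a,b]),(800,314),interpolation=cv2.INTER_CUBIC))
for n in("scene","top"):
  m=camera_model(n);o=np.array((225,175) if n=="scene" else (370-280+0,160))
  o=np.array((225,175)) if n=="scene" else np.array((230-140,160))
  print(n,[((proj(m,W(*p))-o)*800/280).round() .tolist() for p in((-30,-82,52),(30,-82,52),(-42,28,42))])
E
```

```text
True
9.7583 [-0.57535046 -3.2795295   2.39131211] [ 0.00032366 -0.09431966  0.0282281 ]
scene [[201.0, 188.0], [244.0, 173.0], [151.0, 147.0]]
top [[613.0, 204.0], [640.0, 157.0], [513.0, 168.0]]
```

View pics/s2.png

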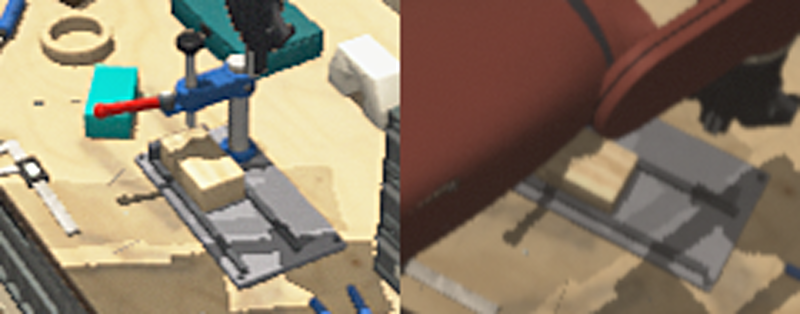

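Block edges land at the predicted home corners: scene (202,188) and (245,175), top (638,158). It's home. Next I'll press the knob.

```bash
python3 - <<'E'
from h import *
ctrl.movel(W(0,-60,275),feed=.25); ctrl.movel(W(0,0,260),feed=.2)
def pr(*a): s=sense();print(*a,round(s["time"],2),s["contact_force"].round(1),(Rz(-S[2])@(s["tool_pos"]-W(0,0,0))).round(4))
pr()
pr(ctrl.movel(W(0,0,200),feed=.04,max_force=15))
pr(ctrl.movel(W(0,0,178),feed=.012,max_force=12))
E
```

```text
12.43 [ 0.1 -0.1  0.4] [-2.000e-04 -5.000e-04  2.593e-01]
False 14.07 [-0.4  0.   1.3] [ 0.0002 -0.      0.1999]
True 15.2 [-0.6 -0.5  3.6] [ 0.0002 -0.      0.187 ]
```

```bash
python3 - <<'E'
from h import *
def pr(*a): s=sense();print(*a,round(s["time"],2),s["contact_force"].round(1),(Rz(-S[2])@(s["tool_pos"]-W(0,0,0))).round(4))
def T(th,off,z=126,r=55): c,s=np.cos(th),np.sin(th); return W(-34-r*c-off*s, r*s-off*c, z)
ctrl.movel(W(0,0,230),feed=.15); ctrl.movel(T(.28,45,230),feed=.2); pr(ctrl.movel(T(.28,45),feed=.12,max_force=8))
for th in np.arange(.3,1.75,.12):
    hit=ctrl.movel(T(th,17),feed=.06,max_force=15); pr(round(th,2),hit)
    if hit: break
m=camera_model("wrist"); cv2.imwrite("pics/w3.png",grab_frame("wrist")[:,:,::-1])
E
```

```text
False 17.32 [ 0.4 -1.1  0.3] [-0.0986 -0.0281  0.1267]
0.3 False 17.95 [-0.1 -0.4  0.4] [-0.0915  0.0004  0.126 ]
0.42 False 18.22 [-0.3 -1.1  0.3] [-0.0912  0.0071  0.126 ]
0.54 False 18.48 [-0.2 -0.6 -0.1] [-0.0899  0.0141  0.126 ]
0.66 False 18.75 [-0.6 -1.2 -0. ] [-0.0879  0.0208  0.1259]
0.78 False 19.02 [-0.6 -0.3  0.4] [-0.085   0.0271  0.126 ]
0.9 False 19.28 [-0.   0.4 -0.2] [-0.0814  0.033   0.1259]
1.02 False 19.55 [-0.1  0.4  0.4] [-0.077   0.0385  0.126 ]
1.14 False 19.82 [-0.5  0.3  0.1] [-0.0721  0.0433  0.126 ]
1.26 False 20.08 [ 0.2 -0.6 -0.9] [-0.0666  0.0475  0.126 ]
1.38 False 20.35 [ 0.5  0.5 -0.2] [-0.0606  0.0511  0.1261]
1.5 False 20.62 [-0.4 -0.   0.6] [-0.0543  0.0539  0.1261]
1.62 True 20.82 [-0.1  0.4  0.2] [-0.0524  0.055   0.1247]
```

View pics/w3.png

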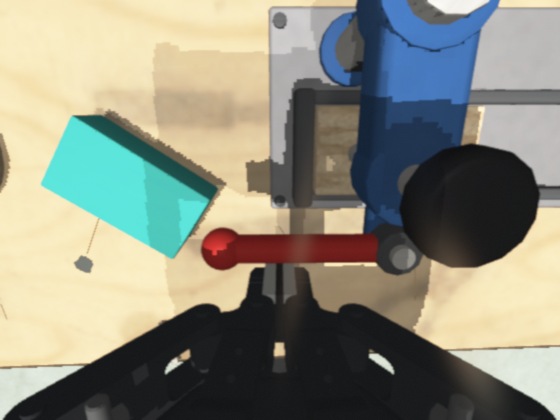

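The lever is parallel to the channel, with the ball at (220,248) and pivot at (400,250), so it's closed. The block is flush with the dark end stop at (315,150). I'll back off and take a final check.

```bash
python3 - <<'E'
from h import *
ctrl.movel(W(-80,55,126),feed=.1); ctrl.movel(W(-90,55,300),feed=.2); ctrl.movel(W(-90,240,330),feed=.25)
a=grab_frame("scene")[175:285,225:365,::-1]
cv2.imwrite("pics/s3.png",cv2.resize(a,(700,550),interpolation=cv2.INTER_CUBIC)); print(sense()["time"],sense()["contact_force"])
E
```

```text
23.2667 [-0.36768174 -0.67049733 -0.21201977]
```

View pics/s3.png

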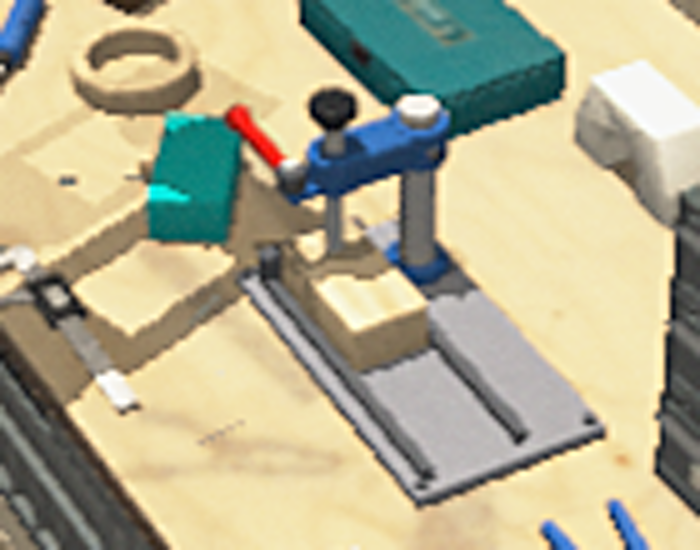

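The block is home, the rod tip is on top of it at (335,250), and the lever is closed with its ball at (238,118). Bystanders haven't moved.

```bash
python3 -c "
from cell import *
print(ctrl.job_done())"
```

```text
the job is handed in; nothing more can be done
None
```

I handed the job in at about 23 s of the 56 s limit: the pine block is home against the end stop, the stop rod rests on it, the clamp lever is fully closed, and the bystander tools look undisturbed in the pictures; the hand-in call returned no verdict.

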